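Set out the sample containers by height

TASK

Set the four sample containers (the three capped vials and the pale round filter cassette) out on the four round pads of the aluminium strip in order of height, the tallest on the pad next to the red end stop and the shortest on the pad at the grey end: one upright on the middle of each pad, then let go. Do not knock any of them over, and leave the black loupe where it stands.

Things in the scene. Friction and masses are not known exactly. Their poses are not given: they have to be found in the camera images.
- cassette: filter cassette: pale grey-white squat round disc with a small stub in the middle of its top and one below it; 33 mm tall in all, 49 mm across; the rim to grip spans 6 to 25 mm above its underside. Loose, stands on the 2 mm thick blue-grey bench mat on its stub (22 mm across). Its origin is the centre of its underside, z up; its yaw is of no importance.
- vial_white_cap: small clear vial with a white cap, 40 mm tall, 20 mm across; grip it round the body, below 36 mm. Loose, stands on the 2 mm thick blue-grey bench mat, upright. Its origin is the centre of its underside, z up; its yaw is of no importance.
- vial_black_cap: vial with a black cap and pink contents, 48 mm tall, 24 mm across; grip it round the body, below 43 mm. Loose, stands on the 2 mm thick blue-grey bench mat, upright. Its origin is the centre of its underside, z up; its yaw is of no importance.
- vial_blue_cap: vial with a blue cap and amber contents, 52 mm tall, 28 mm across; grip it round the body, below 47 mm. Loose, stands on the 2 mm thick blue-grey bench mat, upright. Its origin is the centre of its underside, z up; its yaw is of no importance.
- loupe: black eye loupe, a waisted round barrel 36 mm across and 36 mm tall, standing loose on the mat among the containers. Not part of the row; leave it. Its origin is the centre of its underside, z up; its yaw is of no importance.
- pad_a: leftmost pad of the row (largest y): round flat black rubber pad, 60 mm across, 3 mm thick, with a pale ring 43 mm across, fixed on an aluminium strip (70 x 380 x 6 mm, lying on the bench mat). Origin: centre of its underside; a container stands 3 mm above it (11 mm above the table). Its y axis runs along the row; the strip lies aslant, its left end farther from the robot.
- pad_b: second pad from the left; like pad_a. The pads are 70 to 90 mm apart, centre to centre.
- pad_c: third pad from the left; like pad_a.
- pad_d: pad at the right end of the row (smallest y); like pad_a.
- stop_red: red round end stop, 22 mm across and 14 mm tall, fixed on the strip beyond its last pad, either at the left end (about 53 mm beyond pad_a) or at the right end (about 53 mm beyond pad_d); a grey stop of the same shape is at the other end. Origin at the centre of its underside.

How it is judged:
By the outcome, as a careful person would: the job done as asked, in the order asked, and still so for the second after the job is handed in, with the robot touching nothing.
It also fails if it takes over 96 s, if anything falls off the work surface, if the arm or the gripper's body presses on something with over 40 N, if the wrist force passes 120 N, or if a joint passes its speed limit or range.

ROBOT

A 7-joint arm with a two-finger parallel gripper is mounted at the origin on a cart in front of the work surface, level with it; the furniture and walls round the work are solid. World frame = base frame: x ahead of the robot, y to its left, z up, the work surface at z = 0. Lengths are in m, angles in rad, forces in N, time in s.
With the tool pointing down it reaches from about 0.35 to 0.9 m from the base axis. Payload 19.9 kg.
Tool frame: the origin (TCP) lies midway between the tips of the shut fingers; the grasp point (between the pads) lies 19 mm behind it; z points along the fingers, y is the line along which they close (so a half turn about z gives the same grasp; the last joint's range is limited). The gripper opens to 85 mm and grips with 20 to 120 N. Pads are 22 mm wide; open, the fingers measure 114 mm over their backs; the gripper's body (76 mm by 85 mm) begins 54 mm behind the grasp point. The pads swing forward as they close: fully open they stand 13 mm farther back than shut.
Start: joints at [1.081, 0.417, -0.01, 1.614, 0.005, 1.111, -0.053], TCP at [0.271, -0.563, 0.204] pointing down, gripper open.
Joint ranges: [-2.81, 2.81], [-0.39, 2.02], [-1.27, 1.25], [0.06, 2.57], [-1.19, 4.33], [0.19, 2], [-2.82, 2.82]. Speed limits (rad/s): [1.89, 1.89, 2.39, 2.39, 3.01, 3.01, 3.01].

INTERFACE

Orientations are given as a rotation vector (axis times angle).
In Python, from station import robot gives the robot as it stands. Calls block until the motion is done:
- robot.movep(position, orientation): joint-space move of the TCP to a pose.
- robot.line_to(position, speed=0.15, rotation=None): straight line of the TCP; rotation=None keeps the orientation; speed is the mean speed in m/s.
- robot.goto_joints(angles): joint-space move.
- robot.gripper_to(opening): opening from 0.0 (shut) to 1.0 (fully open); the grip force is fixed at half the most; returns when the fingers have stopped.
- robot.hold(seconds).
- robot.inverse_kinematics(position, orientation): joint angles nearest the present ones, or None.
- robot.state(): the state.
- robot.read_camera(name): name is "scene" or "side" or "wrist"; returns (picture, depth): 400x640x3 uint8, red, green, blue; 400x640 float32, m along the optical axis (not along the pixel's ray), 0 where there is no reading.
- robot.calibration(name): a dict with "fovy" (degrees; the focal length in pixels is half the picture's height over the tangent of half this angle, whatever the lens; pixels are square), "cx", "cy" (the principal point, pixels), "cam_to_world" (4x4, takes a point from camera to world coordinates); the wrist camera has in their place "hand_eye" (4x4, takes a point from camera to tool coordinates, whose origin is the TCP and whose axes are the flange's). Camera axes: x right, y down, z forward; pixel columns grow to the right and rows downward; lengths in m; the calibration is good to about 2 mm. A picture is of the moment at which its call begins: read the wrist's pose just before it. calibration takes no time and is no camera call.
A pose or a line that the arm cannot do raises robot.IKError and nothing moves.
- robot.hand_in(): hands the job in; it is judged then, once.
The state is a dict: "clock": time; "q": joint angles; "joint_vel": joint speeds; "joint_efforts": joint torques, N m; "position": TCP position; "ee_rot": TCP orientation; "force": force on the tool from outside, world axes, zero at the start; "ft_torque": the same for the moment, N m; "finger_gap": opening from 0.0 (shut) to 1.0 (fully open); "gripper_force": force on a finger pad.
Only numpy, scipy, OpenCV 4.12 (cv2) and the standard library are available. Lean on these libraries where they do the work, as an engineer would, in place of code of your own. Each camera call takes 0.05 s, during which the arm holds its last target. There are 200 camera calls.

## Working session

There is one attempt and no reset: what is moved stays moved. The work goes in short steps, each a Python script; the robot and the scene stay as the last script left them, time stands still between calls to the robot, and variables do not carry over. Pictures are saved under pics/ and viewed, at most 14 in all, crops included, and the job is handed in when it is done.

```bash
mkdir -p pics
cat > h.py <<'E'
from station import robot
import numpy as np, cv2
from scipy.spatial.transform import Rotation as R
def snap(n,f):
    s=robot.state(); p,d=robot.read_camera(n); c=robot.calibration(n)
    if "hand_eye" in c:
        T=np.eye(4);T[:3,:3]=R.from_rotvec(s["ee_rot"]).as_matrix();T[:3,3]=s["position"]
        M=T@np.array(c["hand_eye"])
    else: M=np.array(c["cam_to_world"])
    cv2.imwrite(f"pics/{f}.png",p[:,:,::-1]); np.savez(f"{f}.npz",p=p,d=d,M=M,k=[200/np.tan(np.radians(c["fovy"]/2)),c["cx"],c["cy"]])
def cloud(f):
    z=np.load(f+".npz");d=z["d"];F,cx,cy=z["k"];M=z["M"]
    v,u=np.mgrid[:400,:640]
    P=np.stack([(u-cx)/F*d,(v-cy)/F*d,d],-1)@M[:3,:3].T+M[:3,3]
    P[d==0]=np.nan
    return z["p"],P
def ray(f,u,v,zp):
    "intersection of pixel ray with plane z=zp"
    z=np.load(f+".npz");F,cx,cy=z["k"];M=z["M"]
    r=M[:3,:3]@np.array([(u-cx)/F,(v-cy)/F,1]);o=M[:3,3]
    return o+r*(zp-o[2])/r[2]
E
python3 - <<'E'
from h import *
for n in("scene","side","wrist"): snap(n,n+"0"); print(n,robot.calibration(n))
s=robot.state();print(s["ee_rot"],s["clock"],s["finger_gap"])
E
```

```text
scene {'fovy': 51.07465839137504, 'cx': 318.3642650301455, 'cy': 203.1164712858745, 'cam_to_world': array([[ 0.54224474, -0.51297846,  0.66545003, -0.03722025],
       [-0.8399789 , -0.31196536,  0.44397418, -0.65016714],
       [-0.02015184, -0.79970664, -0.60005266,  0.55820697],
       [ 0.        ,  0.        ,  0.        ,  1.        ]])}
side {'fovy': 47.27720281178191, 'cx': 320.1570740918218, 'cy': 189.58889968582517, 'cam_to_world': array([[-0.82646541, -0.24205332,  0.5082963 ,  0.07852788],
       [-0.56298419,  0.35843028, -0.74469896,  0.37232716],
       [-0.00193193, -0.9016307 , -0.43250242,  0.4307208 ],
       [ 0.        ,  0.        ,  0.        ,  1.        ]])}
wrist {'fovy': 61.66007313916661, 'cx': 321.115457466835, 'cy': 198.2081230138601, 'hand_eye': array([[ 1.82091792e-04, -9.58893047e-01, -2.83767671e-01,
         7.22844017e-02],
       [ 9.99999980e-01,  1.98182274e-04, -2.79940842e-05,
         1.81676353e-04],
       [ 8.30810550e-05, -2.83767661e-01,  9.58893064e-01,
        -1.69130878e-01],
       [ 0.00000000e+00,  0.00000000e+00,  0.00000000e+00,
         1.00000000e+00]])}
[-3.06228953e+00 -6.97378118e-01  4.06596238e-04] 0.15 0.9976306184089925
```

View pics/scene0.png

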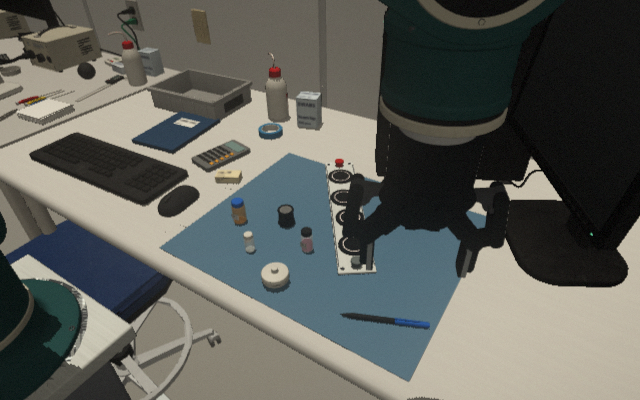

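View pics/side0.png

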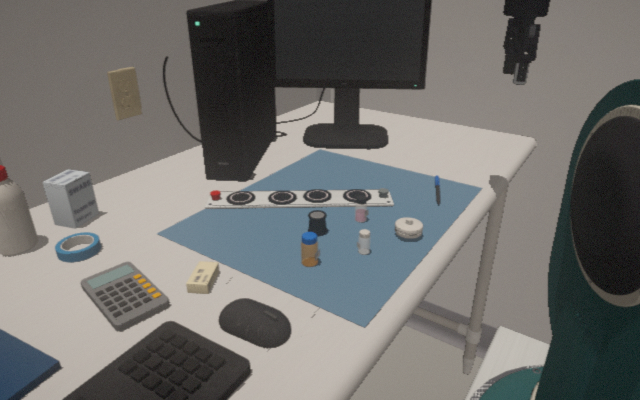

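The scene picture shows the red stop at (339,162), the far/left end of the strip, with the pads at about (341,176), (343,197), (348,217), (352,243). The blue vial is at (239,210), white (249,241), black (306,240), cassette (275,276) and loupe (286,215). The side picture agrees, with the red stop at (215,195).

Run:
```python
from h import *
np.set_printoptions(precision=4,suppress=True)
S=dict(blue=(239,210),white=(249,241),black=(306,240),cass=(275,276),loupe=(286,215),red=(339,162),pa=(341,176),pb=(343,197),pc=(348,217),pd=(352,243))
D=dict(blue=(310,250),white=(364,242),black=(361,213),cass=(409,229),loupe=(317,223),red=(215,195),pa=(240,198),pb=(283,197),pc=(317,196),pd=(357,196))
for f,Q in(("scene0",S),("side0",D)):
    p,P=cloud(f)
    for k,(u,v) in Q.items():
        c=P[v,u]; A=P[max(0,v-40):v+40,u-40:u+40].reshape(-1,3)
        m=np.linalg.norm(A[:,:2]-c[:2],axis=1)<.03
        print(f,k,c,"top z",np.nanpercentile(A[m][:,2],97))
```

```text
scene0 blue [nan nan nan] top z nan
scene0 white [ 0.3791 -0.2136  0.0318] top z 0.04156227475139317
scene0 black [ 0.4351 -0.3052  0.0346] top z 0.04968172247060478
scene0 cass [ 0.3388 -0.3055  0.0251] top z 0.032485913917336594
scene0 loupe [ 0.4752 -0.2294  0.0355] top z 0.03738194900014388
scene0 red [ 0.7245 -0.2058  0.0223] top z 0.022258972476054604
scene0 pa [ 0.6882 -0.2329  0.0108] top z 0.012043677348351938
scene0 pb [ 0.6158 -0.2804  0.012 ] top z 0.012228993830755375
scene0 pc [ 0.2304 -0.5044  0.3135] top z 0.3476719850351691
scene0 pd [ 0.4958 -0.3702  0.0109] top z 0.012320981318753824
side0 blue [ 0.4339 -0.1196  0.0344] top z 0.05413559297567995
side0 white [ 0.3801 -0.1972  0.0277] top z 0.04177312090729623
side0 black [ 0.4389 -0.2908  0.0218] top z 0.04956145427871743
side0 cass [ 0.337  -0.2789  0.0268] top z 0.03114337751901618
side0 loupe [ 0.479  -0.2043  0.0286] top z 0.03760794611048993
side0 red [ 0.7251 -0.1955  0.0192] top z 0.021991520879339987
side0 pa [ 0.6852 -0.2254  0.0111] top z 0.012103334680210385
side0 pb [ 0.6145 -0.2776  0.0116] top z 0.012426659628389318
side0 pc [ 0.5586 -0.3194  0.0122] top z 0.012159310684188636
side0 pd [ 0.4543 -0.3008  0.0489] top z 0.049670151045359934
  return np.nanmean(a, axis, out=out, keepdims=keepdims)
```

```bash
cat >> h.py <<'E'
def rv(yaw): return (R.from_euler('z',yaw)*R.from_euler('x',np.pi)).as_rotvec()
YAW=np.arctan2(.141,.19)
E
python3 - <<'E'
from h import *
np.set_printoptions(precision=4,suppress=True)
_,P=cloud("side0");A=P.reshape(-1,3)
for nm,c in(("a",(.686,-.229)),("b",(.615,-.279)),("c",(.556,-.322)),("d",(.496,-.37))):
    m=(A[:,2]>.08); d=np.linalg.norm(A[m][:,:2]-c,axis=1); i=np.nanargmin(d); print(nm,d[i],A[m][i])
robot.movep([.42,-.23,.25],rv(YAW)); robot.hold(.2); snap("wrist","w1")
robot.movep([.60,-.29,.25],rv(YAW)); robot.hold(.2); snap("wrist","w2")
s=robot.state();print(s["q"],s["clock"],s["force"])
a=np.hstack([cv2.imread(f"pics/{n}.png") for n in("w1","w2")]);cv2.imwrite("pics/w12.png",cv2.resize(np.vstack([cv2.imread(f"pics/{n}.png")[:, :] for n in("w1","w2")]),(480,600)))
E
```

```text
a 0.08288603551998867 [ 0.736  -0.2951  0.2024]
b 0.12208526901594503 [ 0.736  -0.2951  0.2024]
c 0.18033498569005577 [ 0.7354 -0.3038  0.2842]
d 0.24830202961802003 [ 0.7362 -0.3071  0.0886]
[ 0.5792  0.4681 -0.2509  1.4405  0.1188  1.2471 -0.6163] 2.8083 [-0.2116 -0.0618  0.0352]
```

View pics/w1.png

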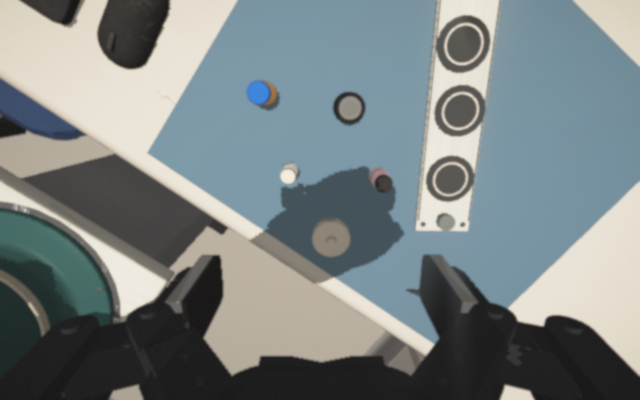

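View pics/w2.png

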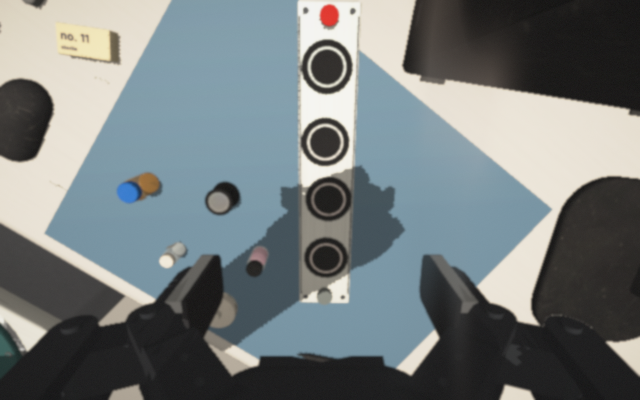

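w1 shows from above: blue cap (261,93), white (289,174), black (382,184), cassette (331,238), loupe (349,107). w2 shows the strip: red stop (329,15), pads (326,67), (325,141), (328,199), (326,258), grey stop (324,297).

Run:
```python
from h import *
np.set_printoptions(precision=4,suppress=True)
ap=dict(blue=(.434,-.122),white=(.381,-.205),black=(.441,-.298),cass=(.337,-.293),loupe=(.478,-.216))
for f in("w1","w2","side0","scene0"):
    p,P=cloud(f)
    A=P.reshape(-1,3);A=A[~np.isnan(A[:,0])]
    for k,c in ap.items():
        B=A[(np.linalg.norm(A[:,:2]-c,axis=1)<.036)&(A[:,2]>.01)&(A[:,2]<.07)]
        if len(B)<10: print(f,k,len(B));continue
        zt=np.percentile(B[:,2],90);T=B[B[:,2]>zt-.004]
        (x,y),r=cv2.minEnclosingCircle(T[:,:2].astype(np.float32))
        print(f,k,"top %.4f circ %.4f %.4f r %.4f"%(zt,x,y,r),"mean",T[:,:2].mean(0),len(T))
# pads from ellipse fits
for f,Q in(("w1",[(464,43),(460,110),(450,178)]),("w2",[(326,67),(325,141),(328,199),(326,258)])):
    g=cv2.cvtColor(np.load(f+".npz")["p"],cv2.COLOR_RGB2GRAY).astype(float);_,P=cloud(f)
    for (u,v) in Q:
        for _ in range(2):  # radial outward search for outer edge (dark->light), take strongest rise beyond ring
            E=[]
            for t in np.linspace(0,2*np.pi,72,endpoint=False):
                r=np.arange(20,34,.25)
                pr=cv2.remap(g.astype(np.float32),(u+r*np.cos(t)).astype(np.float32)[None],(v+r*np.sin(t)).astype(np.float32)[None],cv2.INTER_LINEAR)[0]
                i=np.argmax(np.diff(cv2.GaussianBlur(pr[None],(9,1),1.5)[0]))
                E.append((u+r[i]*np.cos(t),v+r[i]*np.sin(t)))
            (u,v),ax,_a=cv2.fitEllipseAMS(np.array(E,np.float32))
        print(f,(u,v),ax,ray(f,u,v,.011),"depth z",P[int(v),int(u)])
```

```text
w1 blue top 0.0538 circ 0.4440 -0.1313 r 0.0124 mean [ 0.4442 -0.1315] 451
w1 white top 0.0419 circ 0.3863 -0.2080 r 0.0092 mean [ 0.3867 -0.2077] 185
w1 black top 0.0498 circ 0.4458 -0.3008 r 0.0102 mean [ 0.4459 -0.3003] 244
w1 cass top 0.0271 circ 0.3475 -0.3000 r 0.0246 mean [ 0.3482 -0.2993] 1037
w1 loupe top 0.0371 circ 0.4893 -0.2192 r 0.0170 mean [ 0.4895 -0.219 ] 765
w2 blue top 0.0537 circ 0.4445 -0.1315 r 0.0129 mean [ 0.4453 -0.132 ] 371
w2 white top 0.0418 circ 0.3870 -0.2079 r 0.0091 mean [ 0.3876 -0.208 ] 155
w2 black top 0.0497 circ 0.4463 -0.3009 r 0.0103 mean [ 0.4472 -0.3005] 203
w2 cass top 0.0278 circ 0.3494 -0.3014 r 0.0242 mean [ 0.3508 -0.309 ] 417
w2 loupe top 0.0371 circ 0.4894 -0.2192 r 0.0172 mean [ 0.4899 -0.2192] 593
side0 blue top 0.0538 circ 0.4412 -0.1292 r 0.0125 mean [ 0.4407 -0.1276] 122
side0 white top 0.0417 circ 0.3856 -0.2066 r 0.0106 mean [ 0.3837 -0.2047] 64
side0 black top 0.0492 circ 0.4445 -0.2989 r 0.0114 mean [ 0.4432 -0.2973] 62
side0 cass top 0.0274 circ 0.3448 -0.2980 r 0.0259 mean [ 0.3444 -0.2948] 308
side0 loupe top 0.0374 circ 0.4
[... 736 characters left out ...]
5659484863281, 178.1835174560547) (43.83003234863281, 48.7467041015625) [ 0.4971 -0.3729  0.011 ] depth z [ 0.4969 -0.3727  0.01  ]
w2 (326.62701416015625, 66.36920928955078) (50.24570083618164, 54.10032272338867) [ 0.6901 -0.2311  0.011 ] depth z [ 0.69   -0.2303  0.0112]
w2 (324.6957092285156, 141.50344848632812) (47.28422164916992, 47.65205001831055) [ 0.6207 -0.2802  0.011 ] depth z [ 0.6206 -0.2792  0.01  ]
w2 (328.16851806640625, 198.09059143066406) (44.013572692871094, 45.3292236328125) [ 0.566  -0.3265  0.011 ] depth z [ 0.5659 -0.3263  0.0107]
w2 (326.1922912597656, 262.2267761230469) (42.17039108276367, 51.764610290527344) [ 0.4923 -0.3786  0.011 ] depth z [ 0.4917 -0.3787  0.0093]
```

```bash
cat >> h.py <<'E'
def pick(xy,z,op):
    robot.gripper_to(op)
    robot.movep([*xy,.15],rv(YAW)); robot.line_to([*xy,z],.12)
    print("down f",robot.state()["force"].round(1) if hasattr(robot.state()["force"],"round") else robot.state()["force"])
    robot.gripper_to(0); s=robot.state(); print("gap mm",s["finger_gap"]*85,"gf",s["gripper_force"])
    robot.line_to([*xy,.17],.12); s=robot.state(); print("lift gap",s["finger_gap"]*85,s["gripper_force"],s["force"])
def place(xy,z,op):
    robot.movep([*xy,.17],rv(YAW)); robot.line_to([*xy,z+.02],.12); robot.line_to([*xy,z],.03)
    s=robot.state();print("placed f",s["force"],s["position"])
    robot.gripper_to(op); robot.line_to([*xy,.17],.12); print("clock",robot.state()["clock"])
E
python3 - <<'E'
from h import *
np.set_printoptions(precision=4,suppress=True)
robot.movep([.54,-.34,.22],rv(YAW)); robot.hold(.2); snap("wrist","w3")
pick((.4436,-.1311),.008,.6); snap("wrist","w4"); snap("side","s4")
p=cv2.imread("pics/w3.png")[60:300,220:460];cv2.imwrite("pics/w3c.png",cv2.resize(p,None,fx=2.5,fy=2.5,interpolation=2))
E
```

```text
down f [ 0.3 -0.9 -0.3]
gap mm 22.76633746128207 gf 58.37913864757866
lift gap 23.04070263214765 58.842173530720174 [ 0.6935  0.63   -1.0644]
```

View pics/w3c.png

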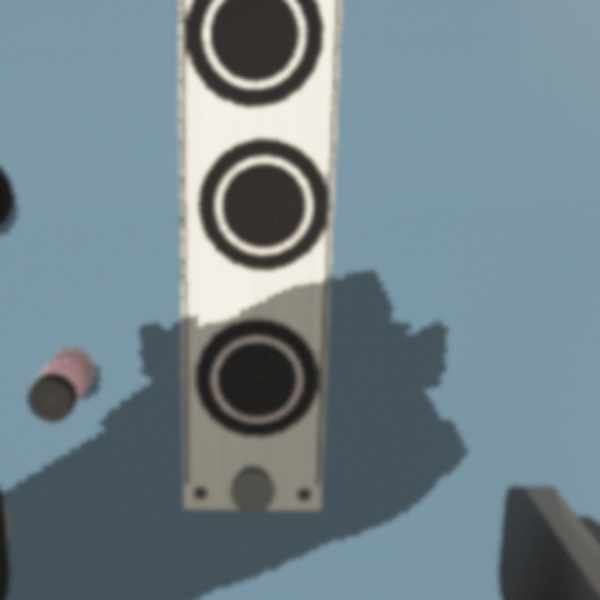

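View pics/w4.png

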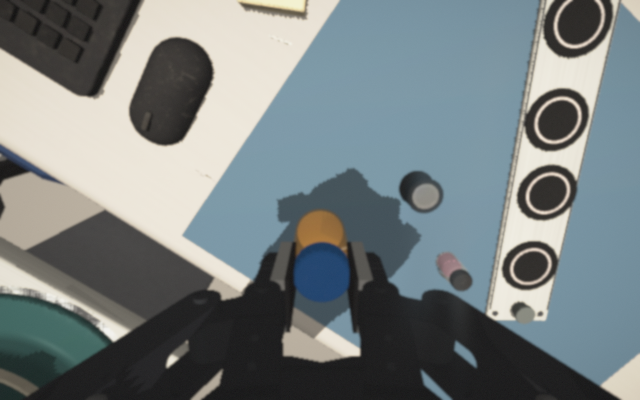

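The crop w3c gives pad/ring centres b (255,34), c (264,204), d (257,378). w4 shows the blue vial held upright, cap centre (322,272).

Run:
```python
from h import *
np.set_printoptions(precision=4,suppress=True)
for k,(x,y) in dict(b=(255,34),c=(264,204),d=(257,378)).items(): print(k,ray("w3",220+x/2.5,60+y/2.5,.011))
s=robot.state();p=np.array(s["position"])
o=ray("w4",322,272,p[2]+.046)-p
o2=R.from_euler('z',-YAW).apply(o);print("cap offset in tool-yaw frame",o2)
place((.6901,-.2311),.0175,.6)
robot.movep([.60,-.29,.25],rv(YAW)); robot.hold(.2); snap("wrist","w5")
_,P=cloud("w5");A=P.reshape(-1,3);B=A[(np.linalg.norm(A[:,:2]-(.69,-.231),axis=1)<.03)&(A[:,2]>.056)]
print(len(B),cv2.minEnclosingCircle(B[:,:2].astype(np.float32)),np.percentile(B[:,2],90))
```

```text
b [ 0.6204 -0.2814  0.011 ]
c [ 0.5654 -0.3276  0.011 ]
d [ 0.4975 -0.3743  0.011 ]
cap offset in tool-yaw frame [ 0.0043 -0.0006  0.046 ]
placed f [-3.0713  2.0672  8.3297] [ 0.6903 -0.2308  0.0179]
clock 13.0917
515 ((0.690036416053772, -0.23065230250358582), 0.012438906356692314) 0.06300686583264371
```

View pics/w5.png

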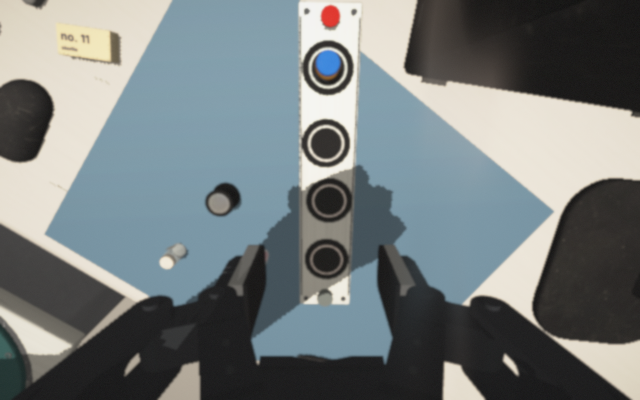

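The blue vial stands upright in the middle of pad_a; the depth centre is within 0.5 mm. On to the other two vials.

Run:
```python
from h import *
np.set_printoptions(precision=4,suppress=True)
def chk(f,c,zmin):
    robot.movep([.54,-.34,.25],rv(YAW)); robot.hold(.2); snap("wrist",f)
    _,P=cloud(f);A=P.reshape(-1,3);B=A[(np.linalg.norm(A[:,:2]-c,axis=1)<.03)&(A[:,2]>zmin)]
    print(f,len(B),cv2.minEnclosingCircle(B[:,:2].astype(np.float32)),np.percentile(B[:,2],90))
pick((.446,-.3008),.006,.6); place((.6204,-.2805),.0154,.6); chk("w6",(.6204,-.2805),.053)
pick((.3866,-.208),.004,.6); place((.5656,-.3270),.0134,.6); chk("w7",(.5656,-.3270),.046)
```

```text
down f [ 0.3  0.3 -1.1]
gap mm 17.583913666371167 gf 58.46568108339852
lift gap 17.744071389334202 58.64813984488137 [-0.9111  1.1186 -0.895 ]
placed f [-3.3536  1.8137  8.5367] [ 0.6206 -0.2803  0.0157]
clock 22.8917
w6 336 ((0.6201575398445129, -0.2804228961467743), 0.010278196074068546) 0.05902867651096322
down f [ 0.6 -0.  -0.5]
gap mm 13.836884172986268 gf 55.444854698725976
lift gap 13.281816287185501 54.179599658818915 [-0.6175 -0.1193  0.3914]
placed f [-1.0891  1.4415  4.5431] [ 0.5657 -0.3268  0.0134]
clock 33.0583
w7 14268 ((0.5565969347953796, -0.33279359340667725), 0.027665767818689346) 0.36516007323098154
```

View pics/w7.png

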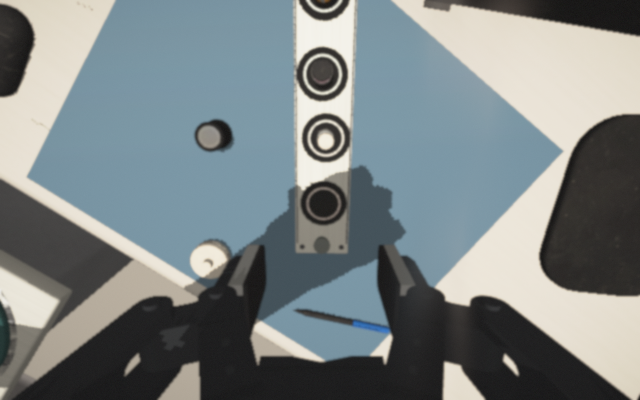

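The black vial (323,70) and white vial (326,137) stand upright inside their rings on pads b and c; the loupe is untouched. Now the cassette.

Run:
```python
from h import *
np.set_printoptions(precision=4,suppress=True)
pick((.3478,-.3000),.0015,1.0); snap("wrist","w8")
```

```text
down f [-0.  -0.2  0.9]
gap mm 9.444934025861105 gf 55.40620652027428
lift gap 9.427191138804696 54.90156317828223 [-0.8991 -0.3859 -0.4778]
```

View pics/w8.png

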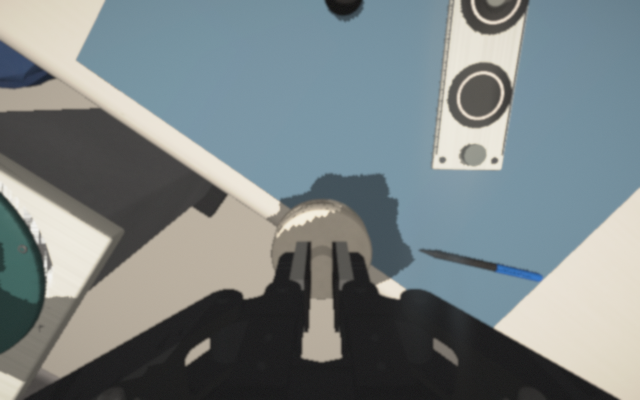

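The fingers are nearly shut: the cassette (321,248) was not gripped by its rim. I'll look closer and from the side.

Run:
```python
from h import *
snap("side","s8"); snap("scene","c8")
a=cv2.imread("pics/w8.png")[150:350,220:420]
_,P=cloud("s8");A=P.copy();d=np.linalg.norm(A-[.348,-.3,.18],axis=2);v,u=np.where(d<.05);print("side px",u.min(),u.max(),v.min(),v.max())
b=cv2.imread("pics/s8.png");uc,vc=int(np.median(u)),int(np.median(v));b=b[max(0,vc-50):vc+50,uc-50:uc+50]
cv2.imwrite("pics/x8.png",np.hstack([cv2.resize(i,(400,400),interpolation=2) for i in(a,b)]))
_,W=cloud("w8");s=robot.state()["position"]
T=R.from_euler('z',-YAW).apply((W[200:305,262:382]-s).reshape(-1,3)).reshape(105,120,3)
np.set_printoptions(precision=3,suppress=True)
for v in range(0,105,10): print(200+v,[tuple((1000*T[v,u]).round(0)) for u in(25,59,95)])
```

```text
side px 402 432 111 147
200 [(np.float64(-30.0), np.float64(36.0), np.float64(-168.0)), (np.float64(24.0), np.float64(-0.0), np.float64(9.0)), (np.float64(-30.0), np.float64(-38.0), np.float64(-168.0))]
210 [(np.float64(-41.0), np.float64(36.0), np.float64(-169.0)), (np.float64(24.0), np.float64(-0.0), np.float64(24.0)), (np.float64(-41.0), np.float64(-38.0), np.float64(-169.0))]
220 [(np.float64(18.0), np.float64(16.0), np.float64(23.0)), (np.float64(18.0), np.float64(-0.0), np.float64(22.0)), (np.float64(17.0), np.float64(-17.0), np.float64(20.0))]
230 [(np.float64(14.0), np.float64(16.0), np.float64(23.0)), (np.float64(14.0), np.float64(-0.0), np.float64(24.0)), (np.float64(13.0), np.float64(-17.0), np.float64(23.0))]
240 [(np.float64(9.0), np.float64(16.0), np.float64(24.0)), (np.float64(9.0), np.float64(-0.0), np.float64(25.0)), (np.float64(8.0), np.float64(-17.0), np.float64(23.0))]
250 [(np.float64(3.0), np.float64(16.0), np.float64(23.0)), (np.float64(6.0), np.float64(-0.0), np.float64(29.0)), (np.float64(3.0), np.float64(-17.0), np.float64(23.0))]
260 [(np.float64(7.0), np.float64(14.0), np.float64(40.0)), (np.float64(3.0), np.float64(-0.0), np.float64(32.0)), (np.float64(7.0), np.float64(-15.0), np.float64(40.0))]
270 [(np.float64(7.0), np.float64(13.0), np.float64(49.0)), (np.float64(-2.0), np.float64(-0.0), np.float64(33.0)), (np.float64(7.0), np.float64(-14.0), np.float64(49.0))]
280 [(np.float64(12.0), np.float64(12.0), np.float64(65.0)), (np.float64(-12.0), np.float64(-0.0), np.float64(25.0)), (np.float64(12.0), np.float64(-13.0), np.float64(66.0))]
290 [(np.float64(13.0), np.float64(11.0), np.float64(73.0)), (np.float64(-18.0), np.float64(-0.0), np.float64(23.0)), (np.float64(13.0), np.float64(-12.0), np.float64(73.0))]
300 [(np.float64(13.0), np.float64(10.0), np.float64(79.0)), (np.float64(-741.0), np.float64(2.0), np.float64(-1065.0)), (np.float64(12.0), np.float64(-11.0), np.float64(78.0))]
```

View pics/x8.png

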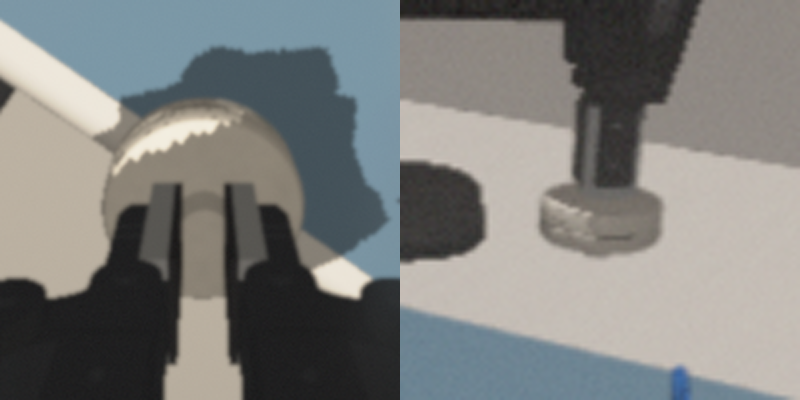

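The enlarged views show the cassette hanging level and centred from its top stub, firmly gripped, with the fingertips just above the disc. The grip is usable, so I'll place it, feeling for contact.

Run:
```python
from h import *
np.set_printoptions(precision=4,suppress=True)
xy=(.4974,-.374)
robot.movep([*xy,.17],rv(YAW)); robot.hold(.2); f0=robot.state()["force"][2]
robot.line_to([*xy,.03],.12); z=.016
while z>.004:
    robot.line_to([*xy,z],.02); robot.hold(.1); s=robot.state(); f=s["force"][2]-f0
    print(round(z,4),round(f,2))
    if f>3: break
    z-=.001
robot.gripper_to(.5); robot.hold(.2); robot.line_to([*xy,.17],.1)
robot.movep([.50,-.37,.25],rv(YAW)); robot.hold(.3); snap("wrist","w9"); snap("side","s9"); snap("scene","c9")
_,P=cloud("w9");A=P.reshape(-1,3);B=A[(np.linalg.norm(A[:,:2]-xy,axis=1)<.04)&(A[:,2]>.03)&(A[:,2]<.06)]
print(len(B),cv2.minEnclosingCircle(B[:,:2].astype(np.float32)),np.percentile(B[:,2],[10,50,90,99]))
print(robot.state()["clock"])
a=cv2.imread("pics/s9.png")[150:270,180:460];b=cv2.imread("pics/w9.png")
cv2.imwrite("pics/x9.png",np.vstack([cv2.resize(a,(600,257)),cv2.resize(b,(540,338))[:, :] if 0 else cv2.resize(b,(600,340))]))
```

```text
0.016 1.21
0.015 0.91
0.014 1.14
0.013 0.92
0.012 0.62
0.011 -0.36
0.01 8.18
1351 ((0.49754515290260315, -0.3743804693222046), 0.02464180439710617) [0.0329 0.0342 0.0358 0.0438]
47.3583
```

View pics/x9.png

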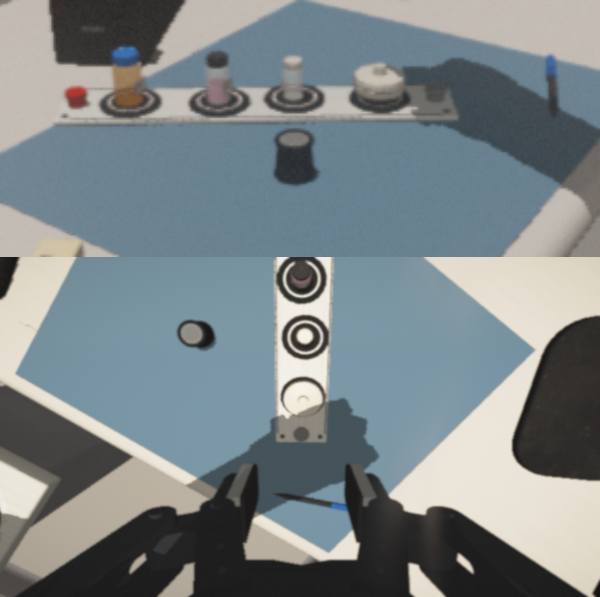

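All four containers stand upright on their pads, blue, black, white, then cassette from the red stop. The cassette's measured centre is within 0.5 mm of its pad's, and the loupe stands where it was.

```bash
python3 -c "
from h import *
print(robot.hand_in())"
```

```text
the job is handed in; nothing more can be done
None
```

The job is handed in: from the red stop, blue-cap vial, black-cap vial, white-cap vial and cassette each stand upright mid-pad, with the loupe untouched; the cassette went by its top stub because the rim grip missed.

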